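# Bring a hand cart's telescoping handle in by one stop

## Task

The folded hand cart on the bench has its handle out too far: bring it in by just one stop, to the next pair of holes. Press in the button on the grip to free the pins, start the handle sliding in, then let the button go and push the grip itself gently and slowly until the pins snap out into the next holes, and tug the grip firmly back to make sure that it has caught. Never force the handle hard against locked pins, and leave the other things on the bench where they are.

Things in the scene. Friction and masses are not known exactly. Their poses are not given: they have to be found in the camera images.
- cart: Flat-folded hand cart on the bench, too heavy to shift: two aluminium outer tubes (22 mm thick, 500 mm long, axes 170 mm apart and 62 mm above the bench), black bridges, wheels folded under, toe plate folded over the end away from the handle. Origin on the bench midway between the tube mouths, where the handle comes out. y points level from frame to grip, x along the grip, z up.
- present_holes (a point): Point midway between the two holes (10.5 mm, on top of the tubes) that hold the handle at the start, fixed to the cart, 130 mm in from the mouths. The next pair lies somewhere 50 to 86 mm farther in (cart -y), not known exactly: feel for it or look; the last pair is 140 mm farther in than the present one, and one lies 70 mm outwards. A locked handle has about 2 mm play each way.
- grip (a point): Centre of the handle's grip: a black rounded bar, 210 mm long (cart x), 28 mm wide (cart y), 26 mm high, 62 mm above the bench, 179 mm out from the tube mouths at the start. Its two steel tubes (16 mm) leave its inner side 85 mm to either side of the centre; between them it is free down to the bench. Axes as the cart's. Moves with the handle.
- button_face (a point): Centre of the outer face (facing away from the frame, cart +y) of the grey release button in the middle of the grip: 38 mm long (cart x), 15 mm high, standing 10 mm proud of the bar, 62 mm above the bench. Axes as the cart's. Moves with the button and handle.
- button (a joint): Button travel (m): 0 out, 0.008 fully in (2 mm still proud); pressed towards the frame (cart -y) against 2 N rising to 3.6 N. Linked to two domed steel pins in the tubes, which leave the holes at about 0.0065. Between holes the pins, and so the button, stay down by themselves; over the next holes they spring out, unless the button is still held in: then they ride past.
- handle (a joint): Slide of the handle (m): 0 at the present holes (within 1 mm at the start), growing as the grip moves in towards the frame (cart -y). Free, it slides with a steady drag of about 5 to 6 N and stays where it is left; locked, it is a hard stop. A firm tug is about 12 N on the grip, held for half a second; while locked, over about 25 N, or slamming into the lock (faster than 50 mm/s), bends the pins.
- tape_mid (a point): Bystander, to be left alone: a roll of brown packing tape lying flat, 104 mm across, 48 mm tall.
- spray_mid (a point): Bystander, to be left alone: a standing spray can, 54 mm across, 170 mm tall.
- screwdriver_mid (a point): Bystander, to be left alone: a screwdriver lying flat.
- padlock_mid (a point): Bystander, to be left alone: a brass padlock lying on the bench between the outer tubes, 45 x 77 x 22 mm.
- torch_mid (a point): Bystander, to be left alone: a pocket torch lying flat, 140 mm long, 38 mm across its head.
- bulb_box_mid (a point): Bystander, to be left alone: a small standing carton, 62 x 62 x 115 mm.
- wrench_mid (a point): Bystander, to be left alone: a wrench lying loose on the cart's folded toe plate.

How it is judged:
By the outcome, as a careful person would: the job done as asked, in the order asked, and still so for the second after the job is handed in, with the robot touching nothing.
It also fails if it takes over 38 s, if anything falls off the work surface, if the arm or the gripper's body presses on something with over 40 N, if the wrist force passes 120 N, or if a joint passes its speed limit or range.

## Robot

A 6-joint arm with a two-finger parallel gripper is mounted at the origin on the work surface. World frame = base frame: x ahead of the robot, y to its left, z up, the work surface at z = 0. Lengths are in mm, angles in rad, forces in N, time in s.
With the tool pointing down it reaches from about 225 to 725 mm from the base axis. Payload 3.1 kg.
Tool frame: the origin (TCP) lies between the finger pads; the fingertips stand manip.tcp_to_tips ahead of it and the grasp point (between the pads) lies 6 mm ahead of it (manip.tcp_to_tips is the distance from the TCP to the fingertips, in mm); z points along the fingers, y is the direction in which the jaws open and shut (so a half turn about z gives the same grasp; the last joint's range is limited). The gripper opens to 85 mm and grips with 20 to 120 N. Pads are 22 mm wide; open, the fingers measure 114 mm over their backs; the gripper's body (76 mm by 85 mm) begins 54 mm behind the grasp point. The pads swing forward as they close: fully open they stand 13 mm farther back than shut.
Start: joints at [-1.384, 0.048, 0.099, 1.622, 0, 1.443], TCP at [162.539, -499.198, 256.312] pointing down, gripper open.
Joint ranges: [-2.91, 2.91], [-0.99, 1.94], [-1.21, 1.42], [-2.12, 2.29], [-1.49, 1.47], [-3.14, 3.14]. Speed limits (rad/s): [2.79, 2.79, 3.14, 3.14, 3.14, 3.14].

## Interface

Orientations are given as a 3x3 rotation matrix whose columns are the frame's x, y, z axes.
In Python, from station import monitor, cams, workorder, manip gives the robot as it stands. The module is installed in compiled form; this text tells all that it offers.
- The arm moves only by the tool apply_moves, never from a script. Its arguments are lists of equal length, an entry for each row: "hand": the closure in counts, from 0 (fully open) to 255 (shut); "travel": the shift along the tool's x, y, z in cm, a list of three; "twist": the turn, a rotation vector about the tool's x, y, z in degrees, a list of three. In form: {"hand": [hand, ...], "travel": [[tx, ty, tz], ...], "twist": [[rx, ry, rz], ...]}. A call has 1 to 5 rows; each row is the pose to reach, as a shift and turn from the pose commanded when the call began, along the tool's axes at that moment; what a row does not reach only later rows make up. A row lasts 1/10 s, in which the tool goes at most 50 mm and 8.59 degrees, less where a joint would pass 70% of its speed; a pose out of reach is approached as far as the arm can. A call with a gripper value outside its range is refused whole. The fingers move at their own pace and stop on an object; "squeeze" is the grip in N (left out, the last holds). Time passes only in rows, so rows that repeat a pose let the fingers close. It gives the time, the measured TCP pose, the force and the opening at its end, in the units of the state.
- monitor.observe(): the state, without advancing time (a new reading comes with each control period).
- cams.read_camera(name): name is "side" or "top"; returns a dict with "color" (384x512x3 uint8, red, green, blue), "fovy" (degrees; the focal length in pixels is half the picture's height over the tangent of half this angle, whatever the lens; pixels are square), "cx", "cy" (the principal point, pixels), "rvec" (rotation vector, rad) and "tvec" (3), from world to camera coordinates, as OpenCV has them. Camera axes: x right, y down, z forward; pixel columns grow to the right and rows downward; lengths in mm; the calibration is good to about 2 mm. A picture is of the moment at which its call begins. There is no depth.
- workorder.sign_off(): hands the job in, once; it reports no verdict.
The state is a dict: "clock": time; "joint_positions": joint angles; "qd": joint speeds; "joint_torque": joint torques, N m; "tcp_pos": TCP position; "tcp_rot": TCP orientation; "force": force on the tool from outside, world axes, zero at the start; "moment": the same for the moment, N m; "opening": finger opening in mm.
Only numpy, scipy, OpenCV 4.12 (cv2) and the standard library are available. Lean on these libraries where they do the work, as an engineer would, in place of code of your own. Each camera call takes 0.05 s, during which the arm holds its last target.

## Working session

There is one attempt and no reset: what is moved stays moved. The work goes in short steps, Python scripts to look and compute and a tool call to move; the robot and the scene stay as the last step left them, time stands still between calls to the robot, and variables do not carry over. Pictures are saved under pics/ and viewed, and the job is handed in when it is done.

Besides the shell and the picture viewer there is one more tool, called after "Request:" as a command line: name --argument value ..., lists and objects as JSON in quotes. apply_moves: Moves the arm, as the interface text tells. Its arguments: {"type":"object","properties":{"hand":{"type":"array"},"travel":{"type":"array"},"twist":{"type":"array"},"squeeze":{"type":"number"}},"required":["hand","travel","twist"]}

```bash
mkdir -p pics; ls
cat > h.py <<'E'
from station import monitor,cams,workorder,manip
import numpy as np,cv2
def cam(n):
    d=cams.read_camera(n);im=d["color"];h,w=im.shape[:2]
    f=h/2/np.tan(np.radians(d["fovy"])/2)
    K=np.array([[f,0,d["cx"]],[0,f,d["cy"]],[0,0,1]])
    R=cv2.Rodrigues(np.array(d["rvec"],float))[0];t=np.array(d["tvec"],float).ravel()
    return im,K,R,t
def ray(K,R,t,u,v):
    c=-R.T@t; d=R.T@np.linalg.inv(K)@np.array([u,v,1.]); return c,d/np.linalg.norm(d)
def onz(K,R,t,u,v,z):
    c,d=ray(K,R,t,u,v); return c+d*(z-c[2])/d[2]
def proj(K,R,t,p):
    q=K@(R@np.array(p,float)+t); return q[:2]/q[2]
E
python3 - <<'E'
from h import *
for n in ("side","top"):
    im,K,R,t=cam(n)
    cv2.imwrite(f"pics/{n}0.png",cv2.resize(im[:,:,::-1],(800,600),interpolation=cv2.INTER_CUBIC)); np.savez(f"pics/{n}0.npz",im=im,K=K,R=R,t=t)
    print(n,K.round(1).tolist(),(-R.T@t).round(1),R.round(3).tolist())
print(monitor.observe()); print(manip.tcp_to_tips)
E
```

```text
pics
side [[358.1, 0.0, 254.6], [0.0, 358.1, 191.3], [0.0, 0.0, 1.0]] [132.4 624.7 625.5] [[-0.837, -0.547, -0.022], [-0.322, 0.524, -0.788], [0.443, -0.652, -0.615]]
top [[405.4, 0.0, 249.1], [0.0, 405.4, 194.8], [0.0, 0.0, 1.0]] [ 477.7   43.5 1248.6] [[-0.009, -1.0, 0.001], [-0.998, 0.009, -0.065], [0.065, -0.002, -0.998]]
{'clock': 0.1, 'joint_positions': array([-1.38379750e+00,  4.86456117e-02,  9.77165680e-02,  1.62202051e+00,
        1.96368153e-05,  1.44302444e+00]), 'qd': array([-0.00089501, -0.00108678,  0.00368318, -0.00181946,  0.00012969,
        0.00043161]), 'joint_torque': array([ 2.57634536e-03, -3.39849043e+01,  3.20937037e+01,  1.57874473e-02,
       -1.40424245e-04,  6.47749481e-07]), 'tcp_pos': array([ 162.44927796, -498.68806075,  255.23132093]), 'tcp_rot': array([[ 9.50867454e-01,  3.09598030e-01, -3.81013144e-04],
       [ 3.09598125e-01, -9.50865137e-01,  2.11933594e-03],
       [ 2.93850118e-04, -2.13316853e-03, -9.99997682e-01]]), 'force': array([ 0.26027663, -0.2486588 ,  0.51027635]), 'moment': array([-0.00679192, -0.00096588,  0.01890764]), 'opening': 85.14335618741308}
25.0
```

View pics/side0.png

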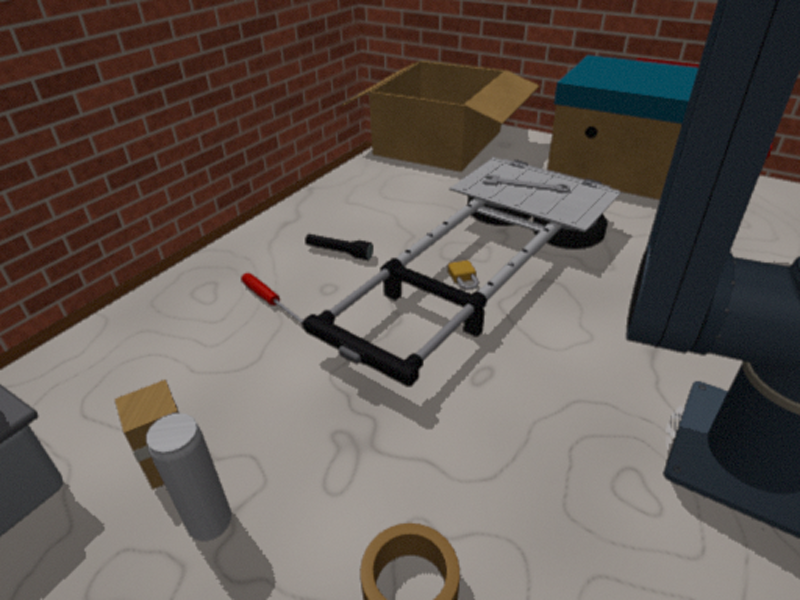

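View pics/top0.png

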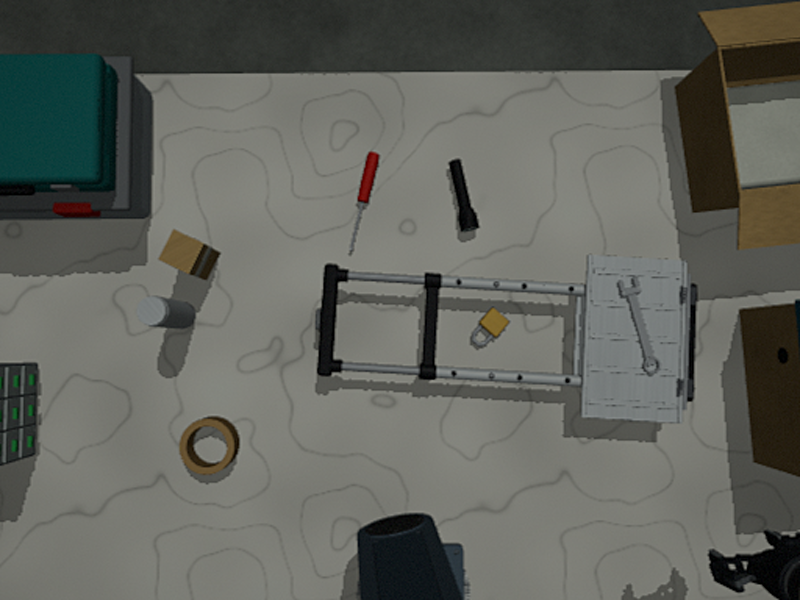

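Run:
```python
from h import *
for n,(u0,v0,u1,v1) in (("top",(195,155,385,260)),("side",(185,120,375,260))):
    im=np.load(f"pics/{n}0.npz")["im"][v0:v1,u0:u1,::-1]
    s=4
    cv2.imwrite(f"pics/{n}0c.png",cv2.resize(im,None,fx=s,fy=s,interpolation=cv2.INTER_CUBIC))
```

```text
(no output)
```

View pics/top0c.png

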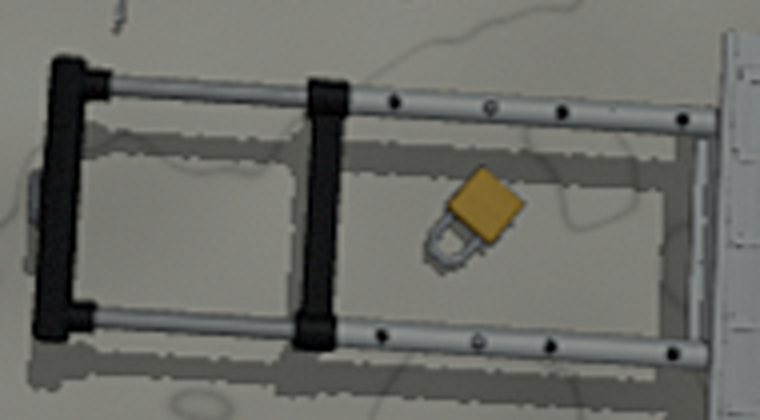

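View pics/side0c.png

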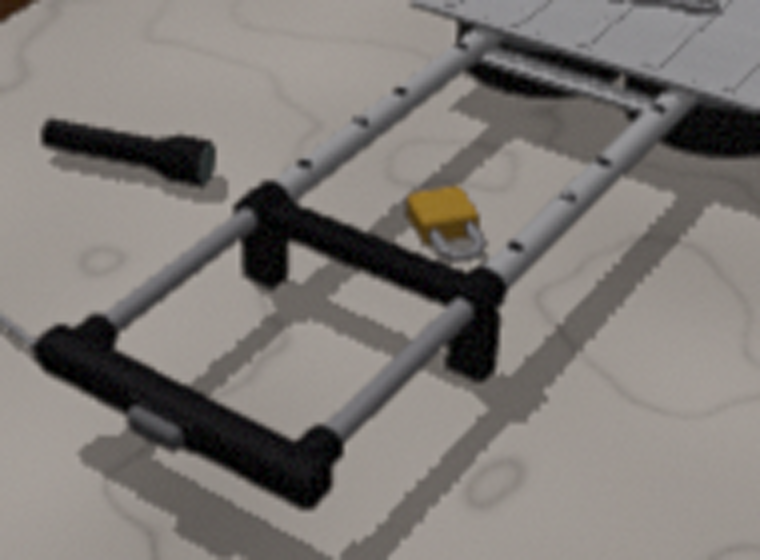

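Run:
```python
from h import *
d=np.load("pics/top0.npz");K,R,t=d["K"],d["R"],d["t"]
f=lambda u,v,z:onz(K,R,t,(u+.5)/4-.5+195,(v+.5)/4-.5+155,z)
up=[(395,101),(490,106),(562,112),(682,119)];lo=[(381,335),(478,343),(550,347),(672,354)]
U=np.array([f(*p,73) for p in up]);L=np.array([f(*p,73) for p in lo])
print(U.round(1).tolist(),L.round(1).tolist())
for A in (U,L): print(np.linalg.norm(A-A[1],axis=1).round(1))
x=(U-L).mean(0);print("sep",np.linalg.norm(x))
yv=((U[0]-U[3])+(L[0]-L[3]));yv/=np.linalg.norm(yv);yv=yv[:2]
x=x[:2]/np.linalg.norm(x[:2]); print("x",x,"y",yv,"dot",x@yv)
# combined
a=np.arctan2(-x[0]*0+yv[1],yv[0]);a2=np.arctan2(-x[0],x[1])
print(np.degrees([a,np.arctan2(x[1],x[0])+np.pi/2]))
P=(U[1]+L[1])/2;print("present",P)
g=P[:2]+yv*(130+179);print("grip pred",g)
for nm,p in (("grip UL",(68,60)),("grip tr",(84,60)),("bl",(34,338)),("br",(70,338)),):print(nm,f(*p,70).round(1))
print("button face",f(32,200,62), "grip ctr",f((60),(199),75))
ds=np.load("pics/side0.npz")
print("side reproj holes",[ (4*(proj(ds["K"],ds["R"],ds["t"],p)-[185,120])+1.5).round(0).tolist() for p in list(U)+list(L)])
print("grip c side",4*(proj(ds["K"],ds["R"],ds["t"],[*g,62])-[185,120])+1.5)
```

```text
[[596.1, -88.3, 73.0], [591.8, -157.4, 73.0], [586.9, -209.8, 73.0], [581.0, -297.0, 73.0]] [[426.6, -75.4, 73.0], [420.2, -145.3, 73.0], [416.8, -197.2, 73.0], [411.0, -285.1, 73.0]]
[ 69.3   0.   52.6 140. ]
[ 70.2   0.   52.  140.1]
sep 170.7682632814647
x [ 0.99737378 -0.0724261 ] y [0.07304438 0.99732869] dot 0.0006199166777445669
[85.81113493 85.84665355]
present [ 505.97864798 -151.37167446   73.        ]
grip pred [528.54936028 156.80289124]
grip UL [628.7 150.   70. ]
grip tr [628.6 138.3  70. ]
bl [426.6 175.3  70. ]
br [426.4 149.3  70. ]
button face [526.80279641 177.45451773  62.        ] grip ctr [526.80376291 155.71333848  75.        ]
side reproj holes [[300.0, 162.0], [356.0, 120.0], [397.0, 91.0], [457.0, 45.0], [510.0, 246.0], [565.0, 196.0], [600.0, 162.0], [655.0, 108.0]]
grip c side [170.6847672  409.81307673]
```

Request:
apply_moves --hand '[0, 0, 0, 0, 0]' --travel '[[55.3, -51.5, 0], [55.3, -51.5, 0], [55.3, -51.5, 0], [55.3, -51.5, 0], [55.3, -51.5, 0]]' --twist '[[0, 0, -157.8], [0, 0, -157.8], [0, 0, -157.8], [0, 0, -157.8], [0, 0, -157.8]]'

```text
clock: 0.6
tcp_pos: [284.1, -278.6, 255.7]
tcp_rot: [[0.48, 0.877, -0.0], [0.877, -0.48, 0.001], [0.0, -0.0, -1.0]]
force: [1.4, -0.3, -0.1]
opening: 85.5
```

```bash
cat >> h.py <<'E'
CX=np.array([.9974,-.0727,0]);CY=np.array([.0727,.9974,0]);G0=np.array([528.4,156.5,62.])
def rel(gx,gy,z,yaw=175.83):
    """target in cart axes about initial grip centre -> tool-axis cm and twist"""
    s=monitor.observe();p=s["tcp_pos"];Rt=s["tcp_rot"]
    T=G0+gx*CX+gy*CY;T[2]=z
    y=np.radians(yaw);Rg=np.array([[np.cos(y),np.sin(y),0],[np.sin(y),-np.cos(y),0],[0,0,-1.]])
    d=p-G0
    print("t",round(s["clock"],2),"cart",(d@CX).round(1),(d@CY).round(1),p[2].round(1),"F cart",(s["force"]@CX).round(1),(s["force"]@CY).round(1),s["force"][2].round(1),"op",round(s["opening"],1))
    print("travel cm",(Rt.T@(T-p)/10).round(2),"twist",np.degrees(cv2.Rodrigues(Rt.T@Rg)[0].ravel()).round(1))
E
python3 -c "
from h import *
rel(0,5,200)"
```

```text
t 0.6 cart -212.0 -451.8 255.7 F cart 1.4 -0.2 -0.1 op 85.5
travel cm [50.35  0.33  5.6 ] twist [   0.    -0.  -114.5]
```

Request:
apply_moves --hand '[0, 0, 0, 0, 0]' --travel '[[50.3, 0.3, 5.5], [50.3, 0.3, 5.5], [50.3, 0.3, 5.5], [50.3, 0.3, 5.5], [50.3, 0.3, 5.5]]' --twist '[[0, 0, -114.5], [0, 0, -114.5], [0, 0, -114.5], [0, 0, -114.5], [0, 0, -114.5]]'

```text
clock: 1.1
tcp_pos: [405.9, -61.9, 228.6]
tcp_rot: [[-0.248, 0.969, 0.0], [0.969, 0.248, -0.0], [-0.0, 0.0, -1.0]]
force: [1.8, -1.1, 0.1]
opening: 85.5
```

```bash
python3 -c "
from h import *
rel(0,5,150)"
```

```text
t 1.1 cart -106.3 -226.7 228.6 F cart 1.9 -0.9 0.1 op 85.5
travel cm [18.6  17.44  7.86] twist [ -0.    0.  -71.5]
```

Request:
apply_moves --hand '[0, 0, 0, 0, 0]' --travel '[[18.6, 17.4, 7.9], [18.6, 17.4, 7.9], [18.6, 17.4, 7.9], [18.6, 17.4, 7.9], [18.6, 17.4, 7.9]]' --twist '[[0, 0, -71.5], [0, 0, -71.5], [0, 0, -71.5], [0, 0, -71.5], [0, 0, -71.5]]'

```text
clock: 1.6
tcp_pos: [521.9, 146.7, 153.9]
tcp_rot: [[-0.842, 0.54, -0.001], [0.54, 0.842, -0.0], [0.0, -0.001, -1.0]]
force: [1.4, -1.1, 0.7]
opening: 85.6
```

```bash
python3 -c "
from h import *
rel(0,5,150)"
```

```text
t 1.6 cart -5.8 -10.2 153.9 F cart 1.4 -1.0 0.7 op 85.6
travel cm [0.22 1.61 0.39] twist [ -0.   -0.  -28.5]
```

Request:
apply_moves --hand '[0, 0, 0, 0, 0]' --travel '[[0.1, 0.7, 0], [0.1, 0.7, 0], [0.1, 0.7, 0], [0.1, 0.7, 0], [0.1, 0.7, 0]]' --twist '[[0, 0, -28.5], [0, 0, -28.5], [0, 0, -28.5], [0, 0, -28.5], [0, 0, -28.5]]'

```text
clock: 2.1
tcp_pos: [524.2, 151.2, 154.3]
tcp_rot: [[-0.997, 0.079, -0.001], [0.079, 0.997, -0.0], [0.001, -0.0, -1.0]]
force: [-0.7, 0.0, -0.4]
opening: 85.3
```

Run:
```python
from h import *
rel(0,5,65)
for n in ("side","top"):
    im,K,R,t=cam(n)
    if n=="side":c=im[60:260,150:400]
    else:c=im[100:270,150:390]
    cv2.imwrite(f"pics/{n}1.png",cv2.resize(c[:,:,::-1],None,fx=3,fy=3,interpolation=cv2.INTER_CUBIC))
```

```text
t 2.1 cart -3.8 -5.6 154.3 F cart -0.7 -0.0 -0.4 op 85.3
travel cm [-0.39  1.06  8.93] twist [-0.  -0.1 -0.4]
```

View pics/side1.png

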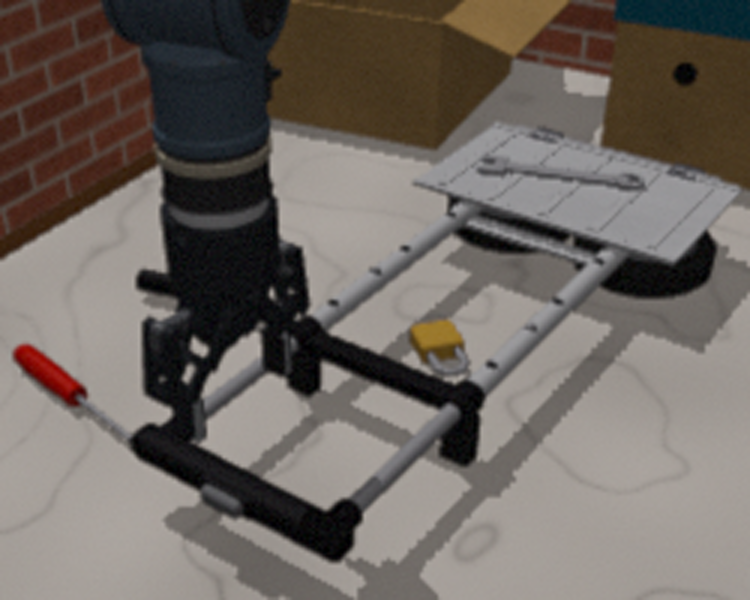

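View pics/top1.png

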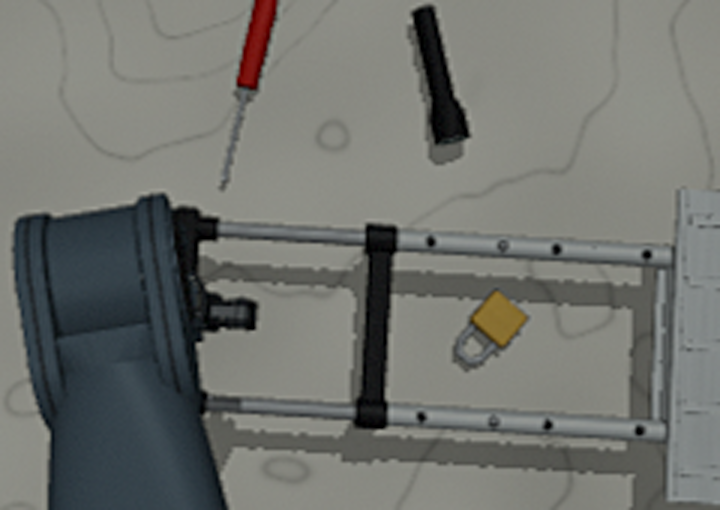

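Request:
apply_moves --hand '[0, 0, 0, 0, 0]' --travel '[[-0.4, 1.05, 0], [-0.4, 1.05, 3], [-0.4, 1.05, 6], [-0.4, 1.05, 9.7], [-0.4, 1.05, 9.7]]' --twist '[[0, 0, -0.4], [0, 0, -0.4], [0, 0, -0.4], [0, 0, -0.4], [0, 0, -0.4]]'

```text
clock: 2.7
tcp_pos: [524.6, 161.0, 51.9]
tcp_rot: [[-0.997, 0.072, -0.012], [0.072, 0.997, -0.002], [0.012, -0.003, -1.0]]
force: [-1.8, 0.1, -0.6]
opening: 85.7
```

Run:
```python
from h import *
rel(0,5,57)
for n in ("side",):
    im,K,R,t=cam(n)
    c=im[120:260,150:300]
    cv2.imwrite(f"pics/{n}2.png",cv2.resize(c[:,:,::-1],None,fx=4,fy=4,interpolation=cv2.INTER_CUBIC))
```

```text
t 2.7 cart -4.1 4.2 51.9 F cart -1.7 -0.1 -0.6 op 85.7
travel cm [-0.4   0.08 -0.51] twist [-0.2 -0.7  0. ]
```

View pics/side2.png

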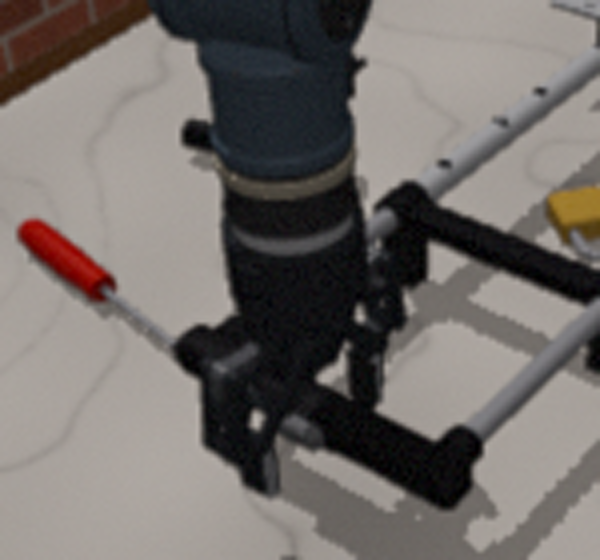

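Request:
apply_moves --hand '[0, 0, 0, 0, 0]' --travel '[[-0.4, -0.6, -0.3], [-0.4, -1.1, -0.3], [-0.4, -1.5, -0.3], [-0.4, -1.8, -0.3], [-0.4, -2.0, -0.3]]' --twist '[[0, -0.7, 0], [0, -0.7, 0], [0, -0.7, 0], [0, -0.7, 0], [0, -0.7, 0]]'

```text
clock: 3.25
tcp_pos: [532.5, 140.6, 62.0]
tcp_rot: [[-0.997, 0.073, 0.014], [0.073, 0.997, -0.001], [-0.014, 0.0, -1.0]]
force: [-0.4, 0.7, 0.9]
opening: 85.2
```

Run:
```python
from h import *
rel(0,-20,57)
```

```text
t 3.25 cart 5.3 -15.5 62.0 F cart -0.5 0.7 0.9 op 85.2
travel cm [ 0.53 -0.45  0.49] twist [ 0.   0.8 -0. ]
```

Request:
apply_moves --hand '[0, 0, 0, 0]' --travel '[[0.4, -0.1, 0.3], [0.4, -0.2, 0.3], [0.4, -0.3, 0.3], [0.4, -0.4, 0.3]]' --twist '[[0, 0.7, 0], [0, 0.7, 0], [0, 0.7, 0], [0, 0.7, 0]]'

```text
clock: 3.65
tcp_pos: [527.6, 137.6, 57.8]
tcp_rot: [[-0.997, 0.072, -0.0], [0.072, 0.997, 0.001], [0.001, 0.001, -1.0]]
force: [0.2, 1.8, -0.8]
opening: 85.5
```

Run:
```python
from h import *
rel(0,-20,57)
```

```text
t 3.65 cart 0.5 -18.9 57.8 F cart 0.1 1.8 -0.8 op 85.5
travel cm [ 0.05 -0.11  0.07] twist [ 0. -0.  0.]
```

Request:
apply_moves --hand '[0, 0, 0, 0, 0]' --travel '[[0, -0.2, 0], [0, -0.3, 0], [0, -0.4, 0], [0, -0.5, 0], [0, -0.6, 0]]' --twist '[[0, 0, 0], [0, 0, 0], [0, 0, 0], [0, 0, 0], [0, 0, 0]]'

```text
clock: 4.15
tcp_pos: [527.5, 131.6, 58.3]
tcp_rot: [[-0.997, 0.072, 0.0], [0.072, 0.997, 0.001], [-0.0, 0.001, -1.0]]
force: [-0.3, 0.9, 1.0]
opening: 85.3
```

Run:
```python
from h import *
rel(0,-26,57)
im,K,R,t=cam("side")
c=im[120:260,150:300]
cv2.imwrite(f"pics/side3.png",cv2.resize(c[:,:,::-1],None,fx=4,fy=4,interpolation=cv2.INTER_CUBIC))
```

```text
t 4.15 cart 0.9 -24.9 58.3 F cart -0.3 0.8 1.0 op 85.3
travel cm [ 0.09 -0.11  0.13] twist [0. 0. 0.]
```

View pics/side3.png

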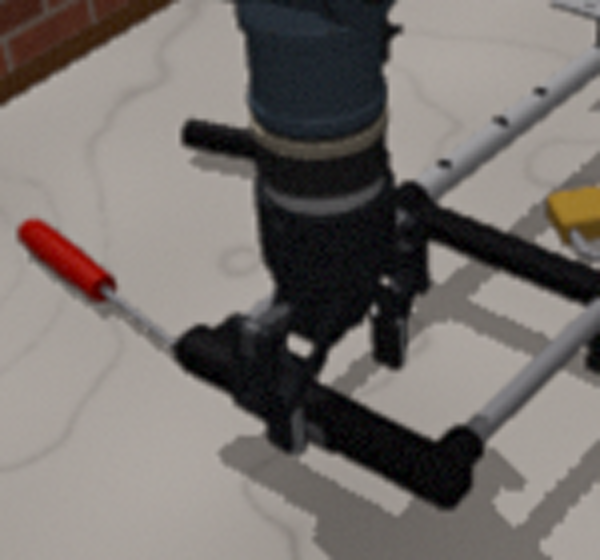

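Request:
apply_moves --hand '[0, 0, 0, 0]' --travel '[[0, -0.1, 0.1], [0, -0.2, 0.1], [0, -0.3, 0.1], [0, -0.4, 0.1]]' --twist '[[0, 0, 0], [0, 0, 0], [0, 0, 0], [0, 0, 0]]'

```text
clock: 4.6
tcp_pos: [527.4, 127.5, 57.3]
tcp_rot: [[-0.997, 0.072, 0.001], [0.072, 0.997, 0.001], [-0.001, 0.001, -1.0]]
force: [-0.1, 8.9, 0.3]
opening: 85.6
```

Run:
```python
from h import *
for i in range(4):
  rel(0,-26,57)
  im,K,R,t=cam("side")
```

```text
t 4.6 cart 1.1 -29.0 57.3 F cart -0.7 8.9 0.3 op 85.6
travel cm [0.11 0.3  0.03] twist [0. 0. 0.]
t 4.65 cart 1.0 -29.1 57.2 F cart 0.6 1.6 3.1 op 85.5
travel cm [0.1  0.31 0.02] twist [0. 0. 0.]
t 4.7 cart 1.0 -29.2 57.2 F cart 0.4 3.9 0.3 op 85.4
travel cm [0.1  0.32 0.02] twist [-0.  0.  0.]
t 4.75 cart 0.9 -29.2 57.2 F cart -0.6 5.8 0.4 op 85.5
travel cm [0.09 0.32 0.02] twist [0. 0. 0.]
```

Run:
```python
from h import *
im,K,R,t=cam("side")
c=im[180:260,185:285]
a=cv2.resize(c[:,:,::-1],None,fx=7,fy=7,interpolation=cv2.INTER_CUBIC)
cv2.imwrite(f"pics/side4.png",cv2.convertScaleAbs(a,alpha=1.8,beta=10))
im,K,R,t=cam("top")
c=im[155:260,195:385]
cv2.imwrite(f"pics/top4.png",cv2.resize(c[:,:,::-1],None,fx=4,fy=4,interpolation=cv2.INTER_CUBIC))
```

```text
(no output)
```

View pics/side4.png

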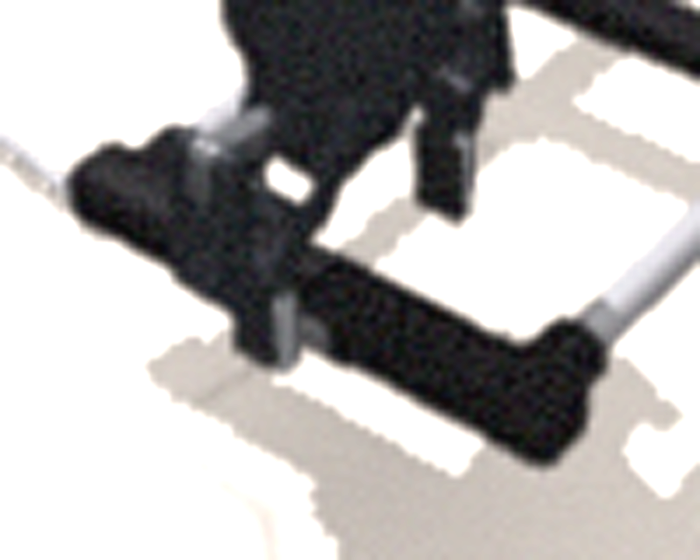

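View pics/top4.png

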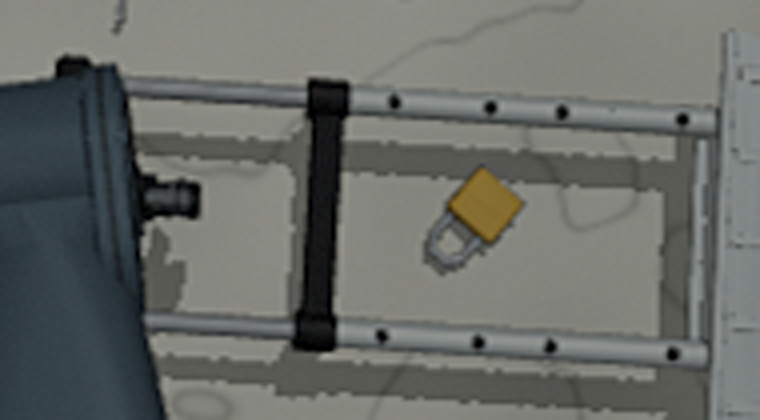

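Request:
apply_moves --hand '[0, 0, 0, 0, 0]' --travel '[[0.1, -0.3, 0], [0.1, -0.6, 0], [0.1, -0.9, 0], [0.1, -1.2, 0], [0.1, -1.5, 0]]' --twist '[[0, 0, 0], [0, 0, 0], [0, 0, 0], [0, 0, 0], [0, 0, 0]]'

```text
clock: 5.4
tcp_pos: [524.9, 112.6, 57.2]
tcp_rot: [[-0.997, 0.072, 0.0], [0.072, 0.997, 0.001], [0.0, 0.001, -1.0]]
force: [0.4, 5.5, 2.1]
opening: 85.4
```

Run:
```python
from h import *
rel(0,-26,57)
im,K,R,t=cam("top")
c=im[155:260,195:385]
cv2.imwrite(f"pics/top5.png",cv2.resize(c[:,:,::-1],None,fx=4,fy=4,interpolation=cv2.INTER_CUBIC))
im,K,R,t=cam("side")
c=im[150:260,165:300]
a=cv2.resize(c[:,:,::-1],None,fx=5,fy=5,interpolation=cv2.INTER_CUBIC)
cv2.imwrite(f"pics/side5.png",cv2.convertScaleAbs(a,alpha=1.5,beta=10))
rel(0,-26,57)
```

```text
t 5.4 cart -0.3 -44.0 57.2 F cart -0.0 5.5 2.1 op 85.4
travel cm [-0.03  1.8   0.02] twist [ 0.1 -0.   0. ]
t 5.5 cart -0.4 -44.7 57.1 F cart 0.4 6.4 0.5 op 85.4
travel cm [-0.04  1.87  0.01] twist [-0. -0. -0.]
```

View pics/top5.png

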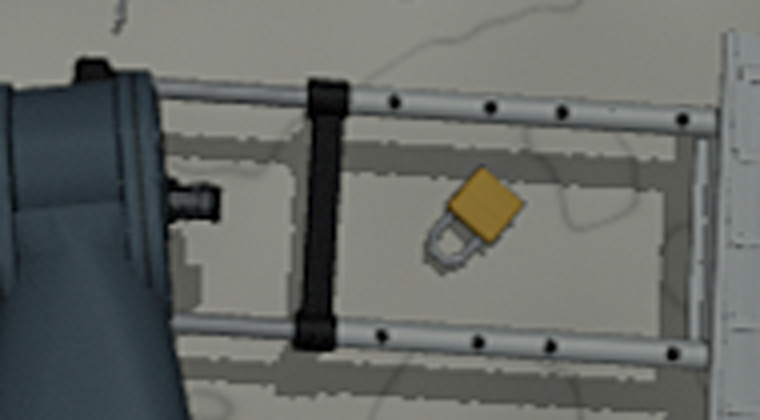

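View pics/side5.png

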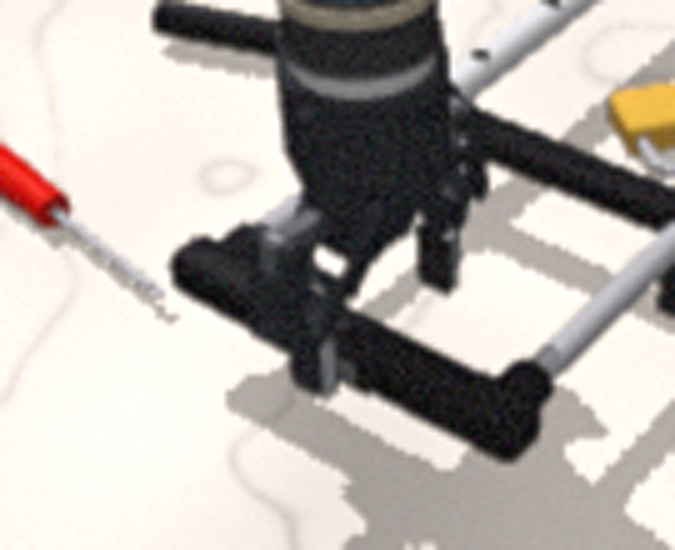

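Request:
apply_moves --hand '[0, 0, 0, 0, 0]' --travel '[[0, 0.8, 0], [0, 1.6, 0], [2, 1.6, 0], [4.2, 1.6, 0], [4.2, 1.2, 0]]' --twist '[[0, 0, 0], [0, 0, 0], [0, 0, 0], [0, 0, 0], [0, 0, 0]]'

```text
clock: 6.0
tcp_pos: [480.4, 127.7, 55.6]
tcp_rot: [[-0.997, 0.071, -0.005], [0.071, 0.998, -0.002], [0.005, -0.002, -1.0]]
force: [-0.4, 0.4, -0.4]
opening: 85.4
```

Run:
```python
from h import *
rel(-42,-45,57)
im,K,R,t=cam("top")
c=im[155:260,195:385]
cv2.imwrite(f"pics/top6.png",cv2.resize(c[:,:,::-1],None,fx=4,fy=4,interpolation=cv2.INTER_CUBIC))
im,K,R,t=cam("side")
c=im[150:260,165:300]
a=cv2.resize(c[:,:,::-1],None,fx=5,fy=5,interpolation=cv2.INTER_CUBIC)
cv2.imwrite(f"pics/side6.png",cv2.convertScaleAbs(a,alpha=1.5,beta=10))
rel(-42,-45,57)
```

```text
t 6.0 cart -45.8 -32.2 55.6 F cart -0.4 0.4 -0.4 op 85.4
travel cm [-0.37 -1.28 -0.14] twist [-0.1 -0.3  0.1]
t 6.1 cart -42.7 -32.5 56.5 F cart 0.3 0.7 0.0 op 85.7
travel cm [-0.06 -1.25 -0.04] twist [-0.1 -0.   0. ]
```

View pics/side6.png

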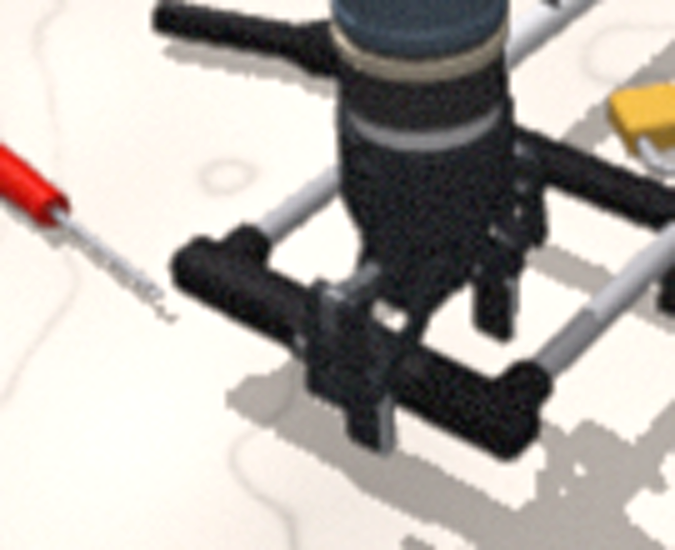

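View pics/top6.png

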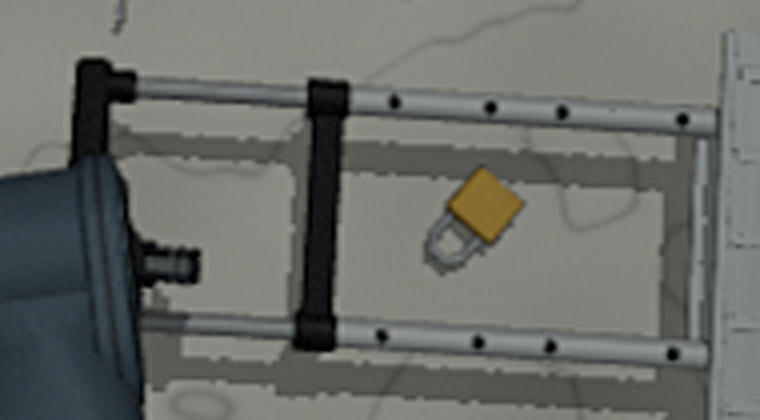

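Request:
apply_moves --hand '[0, 0, 0, 0, 0]' --travel '[[0, -0.5, 0], [0, -1.0, 0], [0, -1.4, 0], [0, -1.7, 0], [0, -2.0, 0]]' --twist '[[0, 0, 0], [0, 0, 0], [0, 0, 0], [0, 0, 0], [0, 0, 0]]'

```text
clock: 6.6
tcp_pos: [483.1, 108.3, 57.0]
tcp_rot: [[-0.997, 0.072, 0.001], [0.072, 0.997, 0.003], [-0.001, 0.003, -1.0]]
force: [1.6, 5.9, -0.9]
opening: 85.7
```

Run:
```python
from h import *
rel(-42,-45,57)
```

```text
t 6.6 cart -41.7 -51.4 57.0 F cart 1.2 6.0 -0.9 op 85.7
travel cm [0.03 0.64 0.01] twist [0.2 0.  0. ]
```

Request:
apply_moves --hand '[0, 0, 0, 0, 0]' --travel '[[0, -0.2, 0], [0, -0.4, 0], [0, -0.6, 0], [0, -0.8, 0], [0, -1.0, 0]]' --twist '[[0, 0, 0], [0, 0, 0], [0, 0, 0], [0, 0, 0], [0, 0, 0]]'

```text
clock: 7.1
tcp_pos: [482.2, 97.8, 57.3]
tcp_rot: [[-0.997, 0.072, 0.001], [0.072, 0.997, 0.001], [-0.001, 0.001, -1.0]]
force: [1.5, 4.7, -0.8]
opening: 85.1
```

Run:
```python
from h import *
rel(-42,-45,57)
im,K,R,t=cam("top")
c=im[155:260,195:385]
cv2.imwrite(f"pics/top7.png",cv2.resize(c[:,:,::-1],None,fx=4,fy=4,interpolation=cv2.INTER_CUBIC))
```

```text
t 7.1 cart -41.8 -61.9 57.3 F cart 1.2 4.8 -0.8 op 85.1
travel cm [0.02 1.69 0.03] twist [0.1 0.1 0. ]
```

View pics/top7.png

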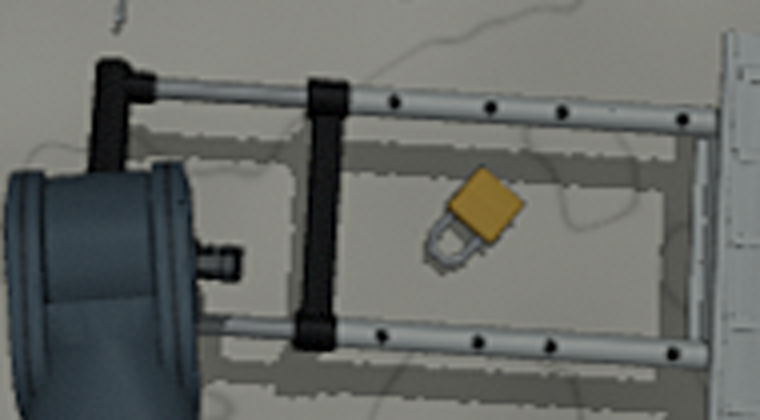

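Request:
apply_moves --hand '[0, 0, 0, 0, 0]' --travel '[[0, -0.2, 0], [0, -0.4, 0], [0, -0.6, 0], [0, -0.8, 0], [0, -1.0, 0]]' --twist '[[0, 0, 0], [0, 0, 0], [0, 0, 0], [0, 0, 0], [0, 0, 0]]'

```text
clock: 7.65
tcp_pos: [481.4, 87.6, 57.3]
tcp_rot: [[-0.997, 0.072, 0.001], [0.072, 0.997, 0.0], [-0.001, 0.001, -1.0]]
force: [1.3, 5.6, 0.9]
opening: 85.6
```

Request:
apply_moves --hand '[0, 0, 0]' --travel '[[0, -0.1, 0], [0, -0.2, 0], [0, -0.3, 0]]' --twist '[[0, 0, 0], [0, 0, 0], [0, 0, 0]]'

```text
clock: 7.95
tcp_pos: [481.0, 84.6, 57.4]
tcp_rot: [[-0.997, 0.072, 0.001], [0.072, 0.997, 0.0], [-0.001, 0.0, -1.0]]
force: [1.4, 5.9, 1.3]
opening: 85.3
```

Run:
```python
from h import *
rel(-42,-45,57)
im,K,R,t=cam("top")
c=im[155:260,195:385]
cv2.imwrite(f"pics/top8.png",cv2.resize(c[:,:,::-1],None,fx=4,fy=4,interpolation=cv2.INTER_CUBIC))
```

```text
t 7.95 cart -42.0 -75.2 57.4 F cart 0.9 6.0 1.3 op 85.3
travel cm [-0.    3.02  0.04] twist [0. 0. 0.]
```

View pics/top8.png

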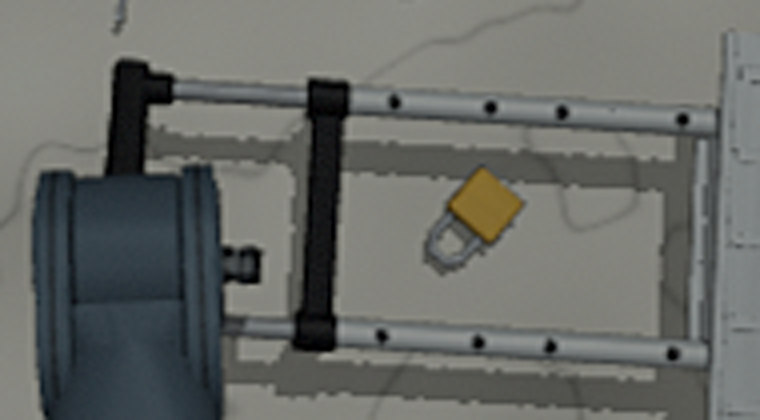

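Request:
apply_moves --hand '[0, 0, 0]' --travel '[[0, -0.06, 0], [0, -0.12, 0], [0, -0.18, 0]]' --twist '[[0, 0, 0], [0, 0, 0], [0, 0, 0]]'

```text
clock: 8.3
tcp_pos: [480.6, 82.8, 57.1]
tcp_rot: [[-0.997, 0.072, -0.0], [0.072, 0.997, 0.0], [0.0, 0.0, -1.0]]
force: [0.2, 5.0, 1.5]
opening: 85.3
```

Request:
apply_moves --hand '[0, 0]' --travel '[[0, -0.06, 0], [0, -0.12, 0]]' --twist '[[0, 0, 0], [0, 0, 0]]'

```text
clock: 8.5
tcp_pos: [480.4, 81.6, 56.9]
tcp_rot: [[-0.997, 0.072, -0.0], [0.072, 0.997, -0.0], [0.0, -0.0, -1.0]]
force: [0.1, 3.2, 2.3]
opening: 85.4
```

Request:
apply_moves --hand '[0, 0]' --travel '[[0, -0.05, 0], [0, -0.1, 0]]' --twist '[[0, 0, 0], [0, 0, 0]]'

```text
clock: 8.7
tcp_pos: [480.1, 80.3, 56.7]
tcp_rot: [[-0.997, 0.072, -0.001], [0.072, 0.997, -0.001], [0.001, -0.001, -1.0]]
force: [0.6, 3.4, 1.6]
opening: 85.3
```

Run:
```python
from h import *
rel(-42,-45,57)
im,K,R,t=cam("top")
c=im[155:260,195:385]
cv2.imwrite(f"pics/top9.png",cv2.resize(c[:,:,::-1],None,fx=4,fy=4,interpolation=cv2.INTER_CUBIC))
```

```text
t 8.7 cart -42.6 -79.5 56.7 F cart 0.3 3.4 1.6 op 85.3
travel cm [-0.06  3.45 -0.03] twist [-0. -0.  0.]
```

View pics/top9.png

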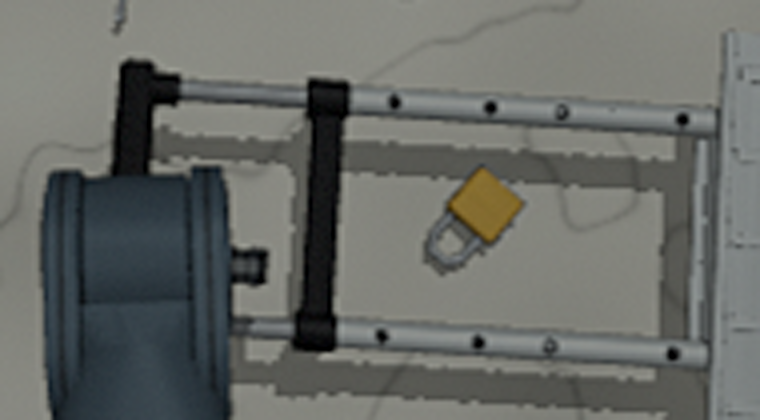

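Request:
apply_moves --hand '[0, 0, 0, 0, 0]' --travel '[[0, 1.5, 0], [-1.5, 3, 0], [-3, 4, 0], [-4, 4.7, 0], [-4.2, 5.1, 0]]' --twist '[[0, 0, 0], [0, 0, 0], [0, 0, 0], [0, 0, 0], [0, 0, 0]]'

```text
clock: 9.25
tcp_pos: [526.5, 127.8, 56.4]
tcp_rot: [[-0.997, 0.073, -0.001], [0.073, 0.997, -0.002], [0.001, -0.002, -1.0]]
force: [-0.5, 0.0, 0.3]
opening: 85.7
```

Run:
```python
from h import *
rel(0,-22,57)
im,K,R,t=cam("side")
c=im[130:240,175:310]
a=cv2.resize(c[:,:,::-1],None,fx=5,fy=5,interpolation=cv2.INTER_CUBIC)
cv2.imwrite(f"pics/side10.png",cv2.convertScaleAbs(a,alpha=1.5,beta=10))
rel(0,-22,57)
```

```text
t 9.25 cart 0.1 -28.8 56.4 F cart -0.5 0.0 0.3 op 85.7
travel cm [ 0.01  0.68 -0.07] twist [-0.1 -0.   0. ]
t 9.3 cart -0.2 -28.3 56.4 F cart 0.6 0.7 -0.1 op 85.5
travel cm [-0.02  0.63 -0.06] twist [-0.1 -0.1  0. ]
```

View pics/side10.png

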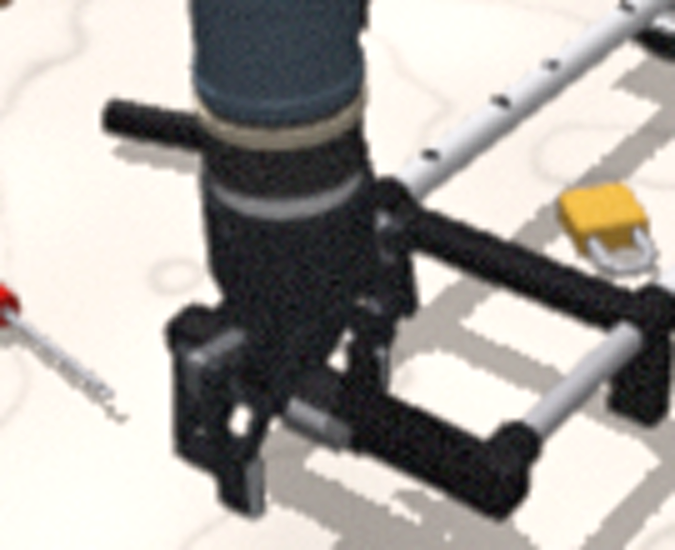

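Request:
apply_moves --hand '[0, 0, 0, 0, 0]' --travel '[[0, 0.15, 0], [0, 0.3, 0], [0, 0.45, 0], [0, 0.55, 0], [0, 0.65, 0]]' --twist '[[0, 0, 0], [0, 0, 0], [0, 0, 0], [0, 0, 0], [0, 0, 0]]'

```text
clock: 9.8
tcp_pos: [526.4, 134.6, 57.1]
tcp_rot: [[-0.997, 0.073, -0.0], [0.073, 0.997, -0.001], [0.0, -0.001, -1.0]]
force: [-0.3, -2.9, -1.1]
opening: 85.0
```

Request:
apply_moves --hand '[0, 0]' --travel '[[0, 0.05, 0], [0, 0.1, 0]]' --twist '[[0, 0, 0], [0, 0, 0]]'

```text
clock: 10.0
tcp_pos: [526.4, 134.6, 57.0]
tcp_rot: [[-0.997, 0.073, -0.001], [0.073, 0.997, -0.003], [0.0, -0.003, -1.0]]
force: [-0.4, -6.1, 0.9]
opening: 85.3
```

Request:
apply_moves --hand '[0, 0]' --travel '[[0, 0.04, 0], [0, 0.08, 0]]' --twist '[[0, 0, 0], [0, 0, 0]]'

```text
clock: 10.2
tcp_pos: [526.4, 134.6, 56.9]
tcp_rot: [[-0.997, 0.074, -0.001], [0.074, 0.997, -0.005], [0.0, -0.005, -1.0]]
force: [-1.3, -7.4, 1.3]
opening: 85.0
```

Request:
apply_moves --hand '[0, 0]' --travel '[[0, 0.04, 0], [0, 0.08, 0]]' --twist '[[0, 0, 0], [0, 0, 0]]'

```text
clock: 10.4
tcp_pos: [526.4, 134.8, 56.8]
tcp_rot: [[-0.997, 0.074, -0.001], [0.074, 0.997, -0.006], [0.001, -0.006, -1.0]]
force: [-1.4, -9.0, 2.0]
opening: 85.3
```

Request:
apply_moves --hand '[0, 0, 0, 0]' --travel '[[0, 0.05, 0], [0, 0.1, 0], [0, 0.15, 0], [0, 0.2, 0]]' --twist '[[0, 0, 0], [0, 0, 0], [0, 0, 0], [0, 0, 0]]'

```text
clock: 10.8
tcp_pos: [526.5, 135.2, 56.7]
tcp_rot: [[-0.997, 0.075, -0.001], [0.075, 0.997, -0.01], [0.001, -0.01, -1.0]]
force: [-1.6, -12.5, 1.7]
opening: 85.4
```

Near the target; a little more for margin, then hold.

Request:
apply_moves --hand '[0, 0, 0]' --travel '[[0, 0.06, 0], [0, 0.12, 0], [0, 0.12, 0]]' --twist '[[0, 0, 0], [0, 0, 0], [0, 0, 0]]'

```text
clock: 11.1
tcp_pos: [526.5, 135.4, 56.6]
tcp_rot: [[-0.997, 0.076, -0.002], [0.076, 0.997, -0.012], [0.001, -0.012, -1.0]]
force: [-1.0, -12.7, 1.4]
opening: 85.6
```

Request:
apply_moves --hand '[0, 0, 0, 0, 0]' --travel '[[0, 0, 0], [0, 0, 0], [0, 0, 0], [0, 0, 0], [0, 0, 0]]' --twist '[[0, 0, 0], [0, 0, 0], [0, 0, 0], [0, 0, 0], [0, 0, 0]]'

```text
clock: 11.6
tcp_pos: [526.5, 135.5, 56.6]
tcp_rot: [[-0.997, 0.076, -0.002], [0.076, 0.997, -0.012], [0.001, -0.012, -1.0]]
force: [-1.6, -13.7, 1.7]
opening: 85.3
```

Run:
```python
from h import *
rel(0,-30,57)
im,K,R,t=cam("top")
c=im[155:260,195:385]
cv2.imwrite(f"pics/top11.png",cv2.resize(c[:,:,::-1],None,fx=4,fy=4,interpolation=cv2.INTER_CUBIC))
rel(0,-30,57)
```

```text
t 11.6 cart -0.3 -21.1 56.6 F cart -0.6 -13.8 1.7 op 85.3
travel cm [-0.04 -0.89 -0.03] twist [-0.7 -0.  -0.2]
t 11.65 cart -0.3 -21.1 56.6 F cart -0.4 -13.7 1.0 op 85.4
travel cm [-0.03 -0.89 -0.03] twist [-0.7 -0.  -0.2]
```

View pics/top11.png

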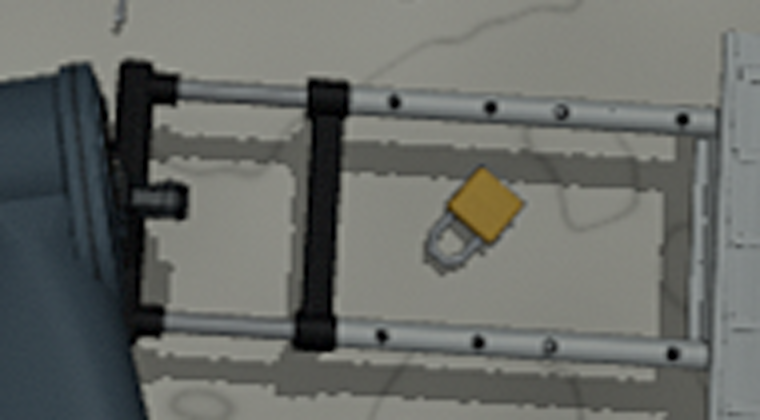

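Request:
apply_moves --hand '[0, 0, 0, 0, 0]' --travel '[[0, 0.05, 0], [0, 0.1, 0], [0, 0.1, 0], [0, 0.1, 0], [0, 0.1, 0]]' --twist '[[0, 0, 0], [0, 0, 0], [0, 0, 0], [0, 0, 0], [0, 0, 0]]'

```text
clock: 12.15
tcp_pos: [526.6, 135.6, 56.5]
tcp_rot: [[-0.997, 0.076, -0.002], [0.076, 0.997, -0.013], [0.001, -0.014, -1.0]]
force: [-1.7, -16.2, 1.3]
opening: 85.4
```

Request:
apply_moves --hand '[0, 0, 0, 0]' --travel '[[0, 0, 0], [0, 0, 0], [0, 0, 0], [0, 0, 0]]' --twist '[[0, 0, 0], [0, 0, 0], [0, 0, 0], [0, 0, 0]]'

```text
clock: 12.55
tcp_pos: [526.6, 135.6, 56.5]
tcp_rot: [[-0.997, 0.076, -0.002], [0.076, 0.997, -0.013], [0.001, -0.014, -1.0]]
force: [-1.2, -15.9, 0.7]
opening: 85.4
```

Request:
apply_moves --hand '[0, 0, 0, 0, 0]' --travel '[[0, -0.5, 0], [0, -1.2, 0], [0, -2.0, 0], [0, -2.5, 0], [0, -2.5, 0]]' --twist '[[0, 0, 0], [0, 0, 0], [0, 0, 0], [0, 0, 0], [0, 0, 0]]'

```text
clock: 13.05
tcp_pos: [525.2, 116.4, 57.0]
tcp_rot: [[-0.997, 0.073, 0.0], [0.073, 0.997, 0.0], [-0.0, 0.0, -1.0]]
force: [0.3, -0.1, 0.3]
opening: 85.0
```

```bash
python3 -c "
from h import *
rel(0,-45,200)"
```

```text
t 13.05 cart -0.2 -40.2 57.0 F cart 0.3 -0.1 0.3 op 85.0
travel cm [ -0.02  -0.47 -14.3 ] twist [ 0.  0. -0.]
```

Request:
apply_moves --hand '[0, 0, 0, 0, 0]' --travel '[[0, 0, -2], [0, 0, -5], [0, 0, -9], [0, 0, -14], [0, 0, -17]]' --twist '[[0, 0, 0], [0, 0, 0], [0, 0, 0], [0, 0, 0], [0, 0, 0]]'

```text
clock: 13.55
tcp_pos: [526.4, 117.4, 231.3]
tcp_rot: [[-0.997, 0.072, 0.005], [0.072, 0.997, 0.001], [-0.005, 0.002, -1.0]]
force: [1.1, 0.4, 0.3]
opening: 85.3
```

Request:
apply_moves --hand '[0, 0, 0, 0, 0]' --travel '[[3, 0, 0], [7, 0, 0], [11, 0, 0], [14, 0, 0], [14, 0, 0]]' --twist '[[0, 0, 0], [0, 0, 0], [0, 0, 0], [0, 0, 0], [0, 0, 0]]'

```text
clock: 14.05
tcp_pos: [382.6, 127.6, 227.3]
tcp_rot: [[-0.998, 0.07, -0.001], [0.07, 0.998, 0.001], [0.001, 0.001, -1.0]]
force: [0.4, 0.9, 0.4]
opening: 85.4
```

Run:
```python
from h import *
rel(0,-45,200)
for n in ("side","top"):
    im,K,R,t=cam(n)
    cv2.imwrite(f"pics/{n}12.png",cv2.resize(im[:,:,::-1],(800,600),interpolation=cv2.INTER_CUBIC))
    c=im[155:260,195:385] if n=="top" else im[120:260,185:375]
    cv2.imwrite(f"pics/{n}12c.png",cv2.resize(c[:,:,::-1],None,fx=4,fy=4,interpolation=cv2.INTER_CUBIC))
    a=np.load(f"pics/{n}0.npz")["im"].astype(int)
    d=(np.abs(a-im).max(2)>40).astype(np.uint8)*255
    cv2.imwrite(f"pics/{n}12d.png",d)
```

```text
t 14.05 cart -143.4 -39.5 227.3 F cart 0.3 1.0 0.4 op 85.4
travel cm [-14.34  -0.59   2.72] twist [ 0.  -0.1  0.1]
```

View pics/top12.png

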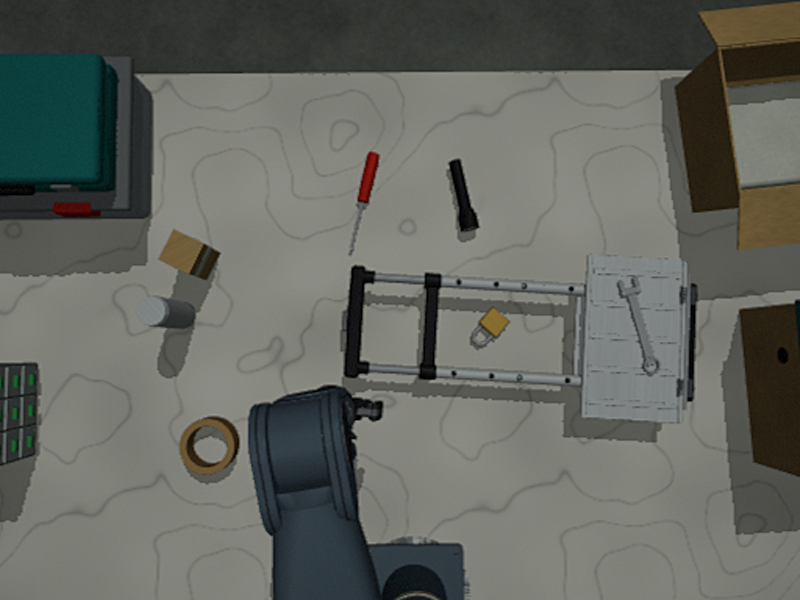

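View pics/top12c.png

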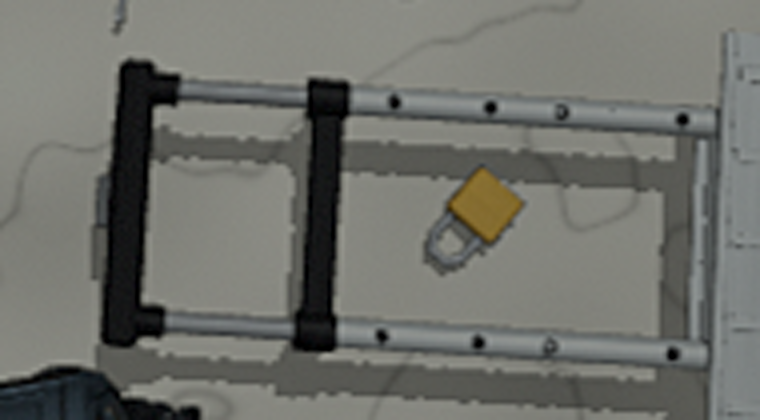

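View pics/side12.png

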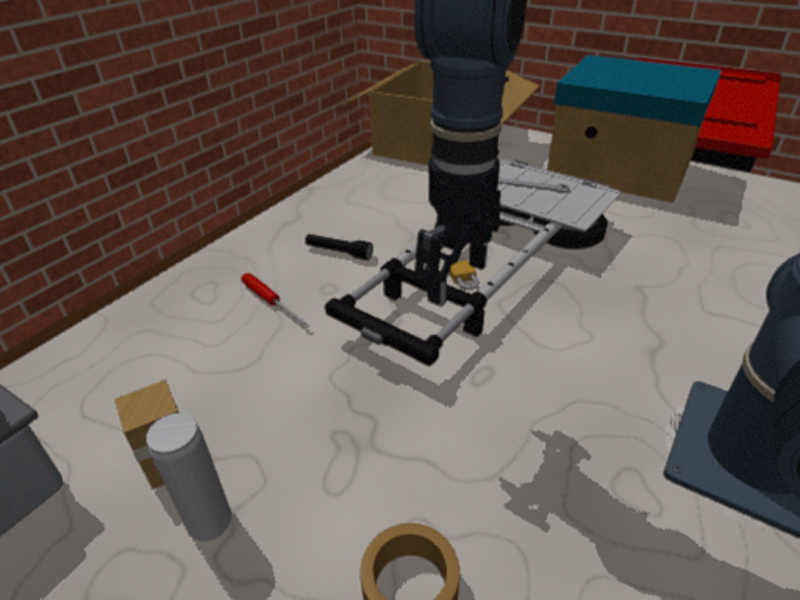

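The top view shows pins in the next holes, at (562,112) and (550,347) in the enlarged crop. The button is standing out at (102,200), the old holes at (490,106) and (478,343) are empty, and the bystanders haven't moved. The arm is well clear of everything, so I'm handing the job in.

```bash
python3 -c "
from h import *
print(workorder.sign_off())"
```

```text
the job is handed in; nothing more can be done
None
```

The handle is one stop farther in, about 52 mm, and locked in the next pair of holes; I handed the job in at about 14 s of the 38 s allowed.

- **Unlocking and sliding:** One fingertip pressed the button until the pins dropped, as the emptied holes showed in the top view. I slid the handle about 18 mm that way and then let the button go. A finger on the bar beside the button pushed it the rest of the way, slowing to about 5–10 mm/s. Forces stayed around 5–6 N, with one reading of 8.9 N as the button reached the end of its travel. I stopped as soon as the pins showed in the next holes.
- **Tug test:** I pulled the grip back with about 13–14 N for over 0.5 s, then about 16 N for about 0.4 s more. The handle held, and the tool moved only about 1 mm as the arm flexed.
- **Last checks:** The final pictures show both pins in the next holes and the old holes empty. The button is out again, the bystanders look unmoved, and the arm is raised clear.
- **Disagreement:** The finger met the button a few millimetres farther in than the pictures suggested. This fits calibration error, and I found the contact by feel instead. No check failed.

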